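# Assemble the stacking lunch carrier on its stand

## Robot

A 7-joint arm with a two-finger parallel gripper is mounted at the origin on a cart in front of the work surface, level with it; the furniture and walls round the work are solid. World frame = base frame: x ahead of the robot, y to its left, z up, the work surface at z = 0. Lengths are in m, angles in rad, forces in N, time in s.
With the tool pointing down it reaches from about 0.4 to 0.875 m from the base axis. Payload 19.3 kg.
Tool frame: the origin (TCP) lies at the very end of the fingers, on their centre line; the grasp point (between the pads) lies bot.pinch_z behind it (bot.pinch_z is the distance from the TCP to the grasp point, in m); z points along the fingers, y is the line along which they close (so a half turn about z gives the same grasp; the last joint's range is limited). The gripper opens to 85 mm and grips with 20 to 120 N. Pads are 22 mm wide; open, the fingers measure 114 mm over their backs; the gripper's body (76 mm by 85 mm) begins 54 mm behind the grasp point. The pads swing forward as they close: fully open they stand 13 mm farther back than shut.
Start: joints at [-1.234, 0.521, -0.036, 1.599, 0.021, 1.021, -0.113], TCP at [0.247, 0.574, 0.231] pointing down, gripper open.
Joint ranges: [-2.91, 2.91], [-0.3, 2.13], [-1.5, 1.42], [0.17, 2.43], [-1.26, 4.41], [0.16, 1.93], [-2.52, 2.52]. Speed limits (rad/s): [1.89, 1.89, 2.39, 2.39, 3.01, 3.01, 3.01].

## Interface

Orientations are given as [roll, pitch, yaw] about the fixed x, y, z axes, in that order (R = Rz(yaw) Ry(pitch) Rx(roll)).
In Python, from workcell import bot, grab_frame, ticket gives the robot as it stands.
- The arm moves only by the tool arm_command, never from a script. Its argument "commands" is a list of rows, each a list of 3 entries, a list of its own where there are three numbers: the shift along the world's x, y, z in mm, then the turn about the world's z in rad, then the gripper command: -1 is fully open, 1 is shut, values between are in proportion. In form: [[[tx, ty, tz], roll, fingers], ...]. A call has 1 to 20 rows; each row shifts and turns the commanded pose from where the row before left it; what a row does not reach is not made up. A row lasts 1/10 s, in which the tool goes at most 50 mm and 8.59 degrees, less where a joint would pass 70% of its speed; a pose out of reach is approached as far as the arm can. A call with a gripper value outside its range is refused whole. The fingers move at their own pace and stop on an object; "newtons" is the grip in N (left out, the last holds). Time passes only in rows, so rows that do not move let the fingers close. It gives the time, the measured TCP pose, the force, the opening and the grip force at its end, in the units of the state.
- bot.observe(): the state, without advancing time (a new reading comes with each control period).
- grab_frame(name): name is "side" or "top" or "wrist"; returns a dict with "image" (400x640x3 uint8, red, green, blue), "vertical_fov" (degrees; the focal length in pixels is half the picture's height over the tangent of half this angle, whatever the lens; pixels are square), "cx", "cy" (the principal point, pixels), "R" (3x3) and "t" (3): a world point X has camera coordinates R X + t. Camera axes: x right, y down, z forward; pixel columns grow to the right and rows downward; lengths in m; the calibration is good to about 2 mm. A picture is of the moment at which its call begins. There is no depth.
- ticket.job_done(): hands the job in; it is judged then, once.
The state is a dict: "clock": time; "qpos": joint angles; "qd": joint speeds; "joint_efforts": joint torques, N m; "position": TCP position; "tool_rot": TCP orientation; "force": force on the tool from outside, world axes, zero at the start; "moment": the same for the moment, N m; "grip_width": finger opening in m; "finger_force": force on a finger pad.
Only numpy, scipy, OpenCV 4.12 (cv2) and the standard library are available. Lean on these libraries where they do the work, as an engineer would, in place of code of your own. Each camera call takes 0.05 s, during which the arm holds its last target. There are 200 camera calls.

## Task

Put the steel lunch carrier together on its round wooden stand, one piece at a time from the bottom up: the deepest pot in the stand's collar, then the middle-sized pot, then the shallowest pot, and last the lid with the black knob. Each piece must sit fully home and level in the one below, and everything be let go. Do not shift the tin, the tub, the cheese packet or the glass.

Things in the scene. Friction and masses are not known exactly. Their poses are not given: they have to be found in the camera images.
- pot_deep_mid (a point): The deepest of three open round steel pots: 66 mm across, 80 mm high, mouth 60 mm inside, straight sides; below, a foot 55 mm wide, 6 mm high, that drops into the mouth beneath while the shoulder rests on that rim. Point: on the axis, half-way up (40 mm); z up. Loose, 0.09 to 0.27 kg. Grip across the diameter, fingertips 8 mm or more above its underside to clear the rim below.
- pot_middle_mid (a point): The middle-sized of three open round steel pots: 66 mm across, 62 mm high, mouth 60 mm inside, straight sides; below, a foot 55 mm wide, 6 mm high, that drops into the mouth beneath while the shoulder rests on that rim. Point: on the axis, half-way up (31 mm); z up. Loose, 0.09 to 0.27 kg. Grip across the diameter, fingertips 8 mm or more above its underside to clear the rim below.
- pot_shallow_mid (a point): The shallowest of three open round steel pots: 66 mm across, 46 mm high, mouth 60 mm inside, straight sides; below, a foot 55 mm wide, 6 mm high, that drops into the mouth beneath while the shoulder rests on that rim. Point: on the axis, half-way up (23 mm); z up. Loose, 0.09 to 0.27 kg. Grip across the diameter, fingertips 8 mm or more above its underside to clear the rim below.
- pot_lid_mid (a point): The lid: steel disc 66 mm across, same foot below (55 mm wide, 6 mm high), upright black knob on top. Overall height 46 mm; domed disc reaches 14.5 mm, the knob is 24 mm across from 23 to 42 mm above the underside. Point: on the axis in the middle of the knob, 32 mm above the underside; grip the knob here. z up. Loose, 0.06 to 0.11 kg.
- stand_seat (a point): The stand, fixed: round wooden disc 96 mm across, 8 mm high, with a steel collar 68 mm outside, 60 mm inside, rim 16 mm above the worktop. Point: on the axis at rim height; z up. The deepest pot's foot drops into the collar, its shoulder rests on the rim. (A wall cabinet hangs over the far left of the worktop: x over 0.57, y over 0.1, z over 0.6. Keep the arm clear of it.)
- tin_1_mid (a point): Bystander: small round green tin, 57 mm across, 72 mm high; point at its centre. Loose, to be left where it is.
- tub_1_mid (a point): Bystander: yoghurt tub, 72 mm across, 72 mm high; point at its centre. Loose, to be left where it is.
- cheese_1_mid (a point): Bystander: yellow and white cheese packet, 73x102x37 mm; point at its centre. Loose, to be left where it is.
- glass_1_mid (a point): Bystander: clear drinking glass, 80 mm across, 91 mm high; point 45 mm up its axis. Loose, to be left where it is.
There are look-alikes about, which are no part of the job. What is shaped like the part that bears pot_middle_mid but purple is not meant.

How it is judged:
By the outcome, as a careful person would: the job done as asked, in the order asked, and still so for the second after the job is handed in, with the robot touching nothing.
It also fails if it takes over 120 s, if anything falls off the work surface, if the arm or the gripper's body presses on something with over 40 N, if the wrist force passes 120 N, or if a joint passes its speed limit or range.

## Working session

There is one attempt and no reset: what is moved stays moved. The work goes in short steps, Python scripts to look and compute and a tool call to move; the robot and the scene stay as the last step left them, time stands still between calls to the robot, and variables do not carry over. Pictures are saved under pics/ and viewed, at most 14 in all, crops included, and the job is handed in when it is done.

Besides the shell and the picture viewer there is one more tool, called after "Request:" by a JSON object that holds its "api" and its "payload", one argument or row to a line. arm_command: Moves the arm, as the interface text tells. Its arguments: {"type":"object","properties":{"commands":{"type":"array"},"newtons":{"type":"number"}},"required":["commands"]}

```bash
mkdir -p pics; cat > h.py <<'E'
import numpy as np, cv2, pickle
from workcell import bot, grab_frame, ticket
def snap(n,tag):
    f=grab_frame(n); cv2.imwrite(f'pics/{tag}.png',f['image'][:,:,::-1]); pickle.dump(f,open(f'pics/{tag}.pkl','wb')); return f
def load(tag): return pickle.load(open(f'pics/{tag}.pkl','rb'))
def foc(f): return f['image'].shape[0]/2/np.tan(np.radians(f['vertical_fov'])/2)
def ray(f,u,v):
    R=np.array(f['R']);t=np.array(f['t']);k=foc(f)
    return -R.T@t, R.T@np.array([(u-f['cx'])/k,(v-f['cy'])/k,1])
def onz(f,u,v,z):
    c,d=ray(f,u,v); return c+d*(z-c[2])/d[2]
def proj(f,X):
    p=np.array(f['R'])@np.array(X)+np.array(f['t']); k=foc(f); return p[:2]/p[2]*k+[f['cx'],f['cy']]
E
python3 - <<'E'
from h import *
for n in ('top','side','wrist'):
    f=snap(n,n+'0'); print(n,f['vertical_fov'],f['cx'],f['cy'],np.round(ray(f,320,200),3))
s=bot.observe(); print(s); print(bot.pinch_z)
E
```

```text
top 54.22640337614852 317.2707193935888 195.27872117432526 [[ 0.405  0.069  1.021]
 [ 0.066 -0.018 -0.998]]
side 56.89155756636077 320.0029384786098 193.40133221784168 [[ 0.491  0.796  0.677]
 [-0.027 -0.75  -0.661]]
wrist 70.05905530607691 316.06187428968366 196.89192317055665 [[ 0.174  0.607  0.374]
 [ 0.301 -0.116 -0.947]]
{'clock': 0.15, 'qpos': array([-1.23423834,  0.52188201, -0.03635139,  1.59982583,  0.02121783,
        1.02111939, -0.11281939]), 'qd': array([ 0.0019622 , -0.00056435, -0.00120261, -0.00144699,  0.00045909,
       -0.00157402, -0.00046016]), 'joint_efforts': array([ 1.56713508e-03, -9.27392793e+01,  1.98061645e+00, -3.70056832e+01,
        1.79491594e-02,  6.26932655e-03, -1.00841635e-04]), 'position': array([0.24719555, 0.573781  , 0.23087298]), 'tool_rot': array([-3.14074572e+00,  5.96263119e-05,  2.73483216e+00]), 'force': array([0.00363517, 0.85906232, 0.11565751]), 'moment': array([-0.00432607,  0.00545882,  0.07163643]), 'finger_force': 0.0, 'grip_width': 0.08532082958212085}
0.0187
```

View pics/top0.png

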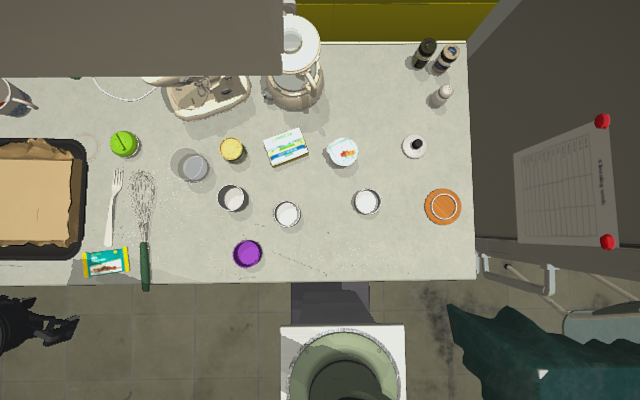

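View pics/side0.png

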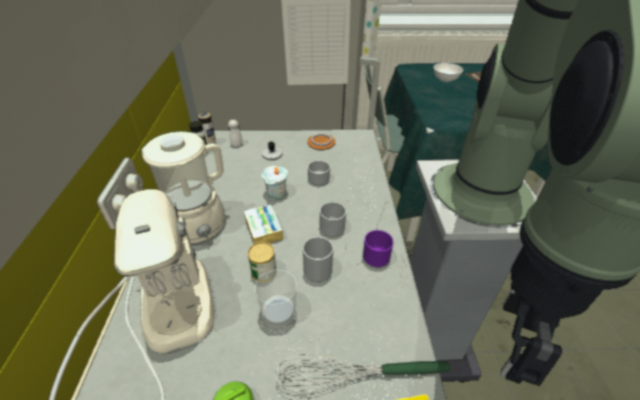

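Top view: the three steel pots are at (233,198), (287,214) and (366,201). The lid is at (414,147) and the stand at (443,206). Candidates, side pixels in brackets:
- Deep pot: (233,198) [317,262], tallest of the three.
- Middle pot: (287,214) [332,220]. The purple pot at (247,253) [378,248] is the decoy.
- Shallow pot: (366,201) [318,173].
- Lid: (414,147), with the white shaker at (443,95) as a possible mix-up.
- Also round: the glass at (193,167) and the tin at (232,149).

I'll check this with one crop.

```bash
python3 - <<'E'
from h import *
a=load('top0');b=load('side0')
cv2.imwrite('pics/crop1.png',np.vstack([cv2.resize(a['image'][130:240,200:470,::-1],(756,308),interpolation=cv2.INTER_CUBIC),cv2.resize(b['image'][130:290,230:430,::-1],(756,290)[::1],interpolation=cv2.INTER_CUBIC)]))
from_px={'deep':(233,198,.08),'mid':(287,214,.062),'shal':(366,201,.046),'lid':(414,147,.0145),'stand':(443,206,.016),'purple':(247,253,.062),'tin':(232,149,.072),'tub':(342,151,.072),'glass':(193,167,.09),'cheese':(286,147,.037)}
for k,(u,v,z) in from_px.items():
    X=onz(a,u,v,z); print(k,X.round(3), 'side',proj(b,X).round(), 'r',np.hypot(X[0],X[1]).round(3))
E
```

```text
deep [0.474 0.262 0.08 ] side [319. 244.] r 0.542
mid [0.435 0.133 0.062] side [333. 209.] r 0.455
shal [ 0.466 -0.063  0.046] side [319. 167.] r 0.47
lid [ 0.608 -0.197  0.014] side [273. 151.] r 0.639
stand [ 0.452 -0.266  0.016] side [321. 138.] r 0.525
purple [0.341 0.231 0.062] side [377. 238.] r 0.412
tin [0.595 0.267 0.072] side [262. 249.] r 0.653
tub [ 0.588 -0.003  0.072] side [274. 173.] r 0.588
glass [0.549 0.356 0.09 ] side [281. 278.] r 0.654
cheese [0.606 0.137 0.037] side [264. 219.] r 0.622
```

View pics/crop1.png

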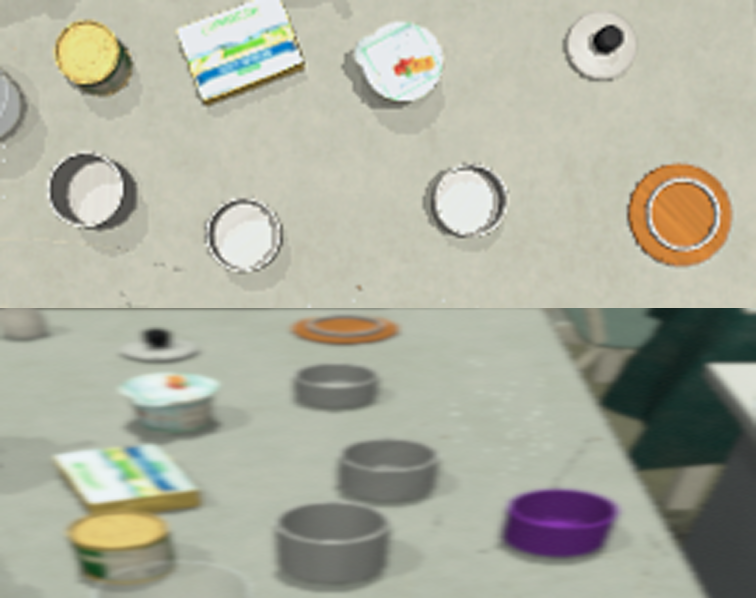

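The crop confirms the choice: deep, middle and shallow run left to right, with the lid and stand at the right. The middle one is steel and the purple one is the decoy. Next I go above the deep pot.

Request:
{"api": "arm_command", "payload": {
  "commands": [
    [[16, -22, -3], 0, -1],
    [[16, -22, -3], 0, -1],
    [[16, -22, -3], 0, -1],
    [[16, -22, -3], 0, -1],
    [[16, -22, -3], 0, -1],
    [[16, -22, -3], 0, -1],
    [[16, -22, -3], 0, -1],
    [[16, -22, -3], 0, -1],
    [[16, -22, -3], 0, -1],
    [[16, -22, -3], 0, -1],
    [[16, -22, -3], 0, -1],
    [[16, -22, -3], 0, -1],
    [[16, -22, -3], 0, -1],
    [[18, -26, -3], 0, -1],
    [[0, 0, 0], 0, -1],
    [[0, 0, 0], 0, -1]
  ],
  "newtons": 40
}}

```text
clock: 1.75
position: [0.4734, 0.2616, 0.1891]
tool_rot: [-3.141, -0.0, 2.733]
force: [-1.3, -0.0, 0.1]
grip_width: 0.0857
finger_force: 0.0
```

```bash
python3 - <<'E'
from h import *
f=snap('wrist','w1'); s=bot.observe(); print(s['position'],s['tool_rot'],s['qpos'])
print(proj(f,[.474,.262,.08]), proj(f,s['position']))
E
```

```text
[0.47301362 0.26235937 0.18920675] [-3.14157581e+00 -4.15758939e-04  2.73482073e+00] [-0.6326644   0.44074624  0.02257783  1.86700289 -0.013468    0.8342193
  0.56083058]
[315.72614861 195.02350241] [315.21932816 252.46818381]
```

View pics/w1.png

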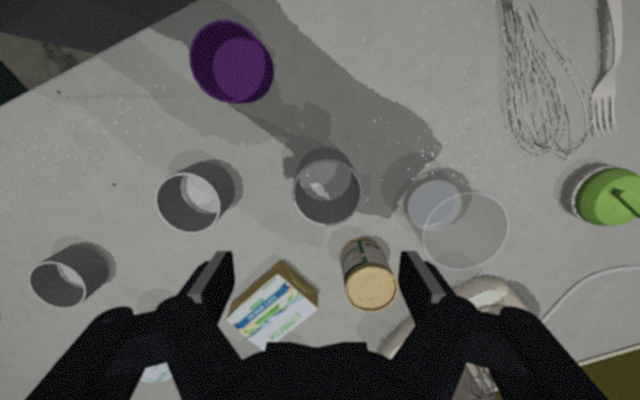

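```bash
cat >> h.py <<'E'
def circ(f,u,v,z,R=.033,win=45,up=4,tag=None):
    """Hough circle near pixel (u,v) for a horizontal rim at height z"""
    dist=(np.array(f['R'])@onz(f,u,v,z)+np.array(f['t']))[2]; r=foc(f)*R/dist
    u0,v0=max(int(u)-win,0),max(int(v)-win,0)
    g=cv2.cvtColor(f['image'][v0:v0+2*win,u0:u0+2*win],cv2.COLOR_RGB2GRAY)
    g=cv2.GaussianBlur(cv2.resize(g,None,fx=up,fy=up,interpolation=cv2.INTER_CUBIC),(0,0),2)
    c=cv2.HoughCircles(g,cv2.HOUGH_GRADIENT_ALT if 0 else cv2.HOUGH_GRADIENT,1,6,param1=60,param2=12,minRadius=int(.87*r*up),maxRadius=int(1.06*r*up))
    out=[]
    if c is not None:
        for x,y,q in c[0][:3]:
            p=((x+.5)/up-.5+u0,(y+.5)/up-.5+v0); out.append((np.round(p,1),round(q/up,1),onz(f,*p,z).round(4)))
        if tag:
            im=cv2.cvtColor(g,cv2.COLOR_GRAY2BGR); x,y,q=c[0][0]; cv2.circle(im,(int(x),int(y)),int(q),(0,0,255),1); cv2.imwrite(f'pics/{tag}.png',im)
    return round(r,1),out
E
python3 - <<'E'
from h import *
f=load('w1');a=load('top0')
print(proj(f,[.435,.133,.062]),proj(f,[.466,-.063,.046]))
print('deep',circ(f,327,191,.08,tag='c1')); print('mid',circ(f,189,202,.062,tag='c2'))
for k,u,v,z in (('deep',232,198,.08),('mid',287,214,.062),('shal',366,201,.046),('stand',443,206,.016)):
    print(k,circ(a,u,v,z,win=20,up=8,tag='t'+k))
cv2.imwrite('pics/m.png',np.hstack([cv2.resize(cv2.imread(f'pics/{n}.png'),(260,260)) for n in ('c1','tdeep','tstand')]))
E
```

```text
[182.55661993 204.19825993] [ 59.2794458  284.88396827]
deep (np.float64(35.7), [(array([326.2, 191.2], dtype=float32), np.float32(32.1), array([0.4745, 0.2724, 0.08  ])), (array([328.2, 188. ], dtype=float32), np.float32(35.6), array([0.4724, 0.2753, 0.08  ])), (array([328.2, 189.8], dtype=float32), np.float32(34.6), array([0.4739, 0.2746, 0.08  ]))])
mid (np.float64(32.9), [(array([186.2, 208. ], dtype=float32), np.float32(34.0), array([0.44  , 0.1343, 0.062 ])), (array([191.2, 197. ], dtype=float32), np.float32(34.0), array([0.4319, 0.145 , 0.062 ])), (array([190.8, 198.5], dtype=float32), np.float32(32.6), array([0.4331, 0.1437, 0.062 ]))])
deep (np.float64(13.7), [(array([229.9, 197.1], dtype=float32), np.float32(12.5), array([0.4764, 0.2696, 0.08  ])), (array([236.1, 199.4], dtype=float32), np.float32(12.2), array([0.4708, 0.2546, 0.08  ])), (array([230.6, 198.1], dtype=float32), np.float32(13.7), array([0.474 , 0.2678, 0.08  ]))])
mid (np.float64(13.5), [(array([286.9, 213.4], dtype=float32), np.float32(12.6), array([0.4363, 0.1337, 0.062 ])), (array([287.6, 213.1], dtype=float32), np.float32(13.3), array([0.4369, 0.1319, 0.062 ])), (array([288.6, 214.5], dtype=float32), np.float32(12.0), array([0.4335, 0.1295, 0.062 ]))])
shal (np.float64(13.2), [(array([367.4, 200.9], dtype=float32), np.float32(12.6), array([ 0.4659, -0.0668,  0.046 ])), (array([363.1, 201.4], dtype=float32), np.float32(12.1), array([ 0.4647, -0.0562,  0.046 ])), (array([368.1, 200.8], dtype=float32), np.float32(13.2), array([ 0.4662, -0.0687,  0.046 ]))])
stand (np.float64(12.8), [(array([443.9, 205.9], dtype=float32), np.float32(12.9), array([ 0.4526, -0.2687,  0.016 ])), (array([443.2, 206.4], dtype=float32), np.float32(12.2), array([ 0.4514, -0.2671,  0.016 ])), (array([443.2, 205.4], dtype=float32), np.float32(12.2), array([ 0.454 , -0.2671,  0.016 ]))])
```

View pics/m.png

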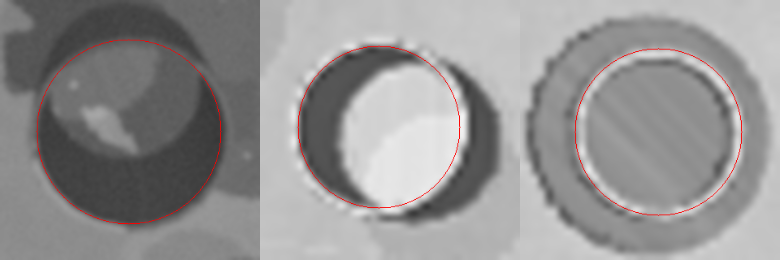

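Rim fits: deep pot is at about (0.4745, 0.2705), and the top and wrist views agree to 2 mm. The stand is at about (0.4525, -0.2685). I'll shift, go down and grip.

Request:
{"api": "arm_command", "payload": {
  "commands": [
    [[1, 8, -14], 0, -1],
    [[0, 0, -20], 0, -1],
    [[0, 0, -20], 0, -1],
    [[0, 0, -20], 0, -1],
    [[0, 0, -20], 0, -1],
    [[0, 0, -20], 0, -1],
    [[0, 0, -20], 0, -1],
    [[0, 0, -20], 0, -1],
    [[0, 0, 0], 0, -1],
    [[0, 0, 0], 0, -1],
    [[0, 0, 0], 0, 1],
    [[0, 0, 0], 0, 1],
    [[0, 0, 0], 0, 1],
    [[0, 0, 0], 0, 1],
    [[0, 0, 0], 0, 1],
    [[0, 0, 0], 0, 1],
    [[0, 0, 0], 0, 1],
    [[0, 0, 0], 0, 1]
  ],
  "newtons": 40
}}

```text
clock: 3.6
position: [0.4748, 0.2705, 0.0363]
tool_rot: [3.14, 0.001, 2.735]
force: [-1.1, 0.8, 8.4]
grip_width: 0.0637
finger_force: 43.5
```

Request:
{"api": "arm_command", "payload": {
  "commands": [
    [[0, 0, 5], 0, 1],
    [[0, 0, 15], 0, 1],
    [[0, 0, 25], 0, 1],
    [[0, 0, 30], 0, 1],
    [[0, 0, 30], 0, 1],
    [[0, 0, 25], 0, 1],
    [[0, -10, 5], 0, 1],
    [[2, -20, 0], 0, 1],
    [[4, -30, 0], 0, 1],
    [[4, -30, 0], 0, 1],
    [[4, -30, 0], 0, 1],
    [[4, -30, 0], 0, 1],
    [[4, -30, 0], 0, 1],
    [[4, -30, 0], 0, 1],
    [[4, -30, 0], 0, 1],
    [[4, -30, 0], 0, 1],
    [[4, -30, 0], 0, 1],
    [[4, -30, 0], 0, 1],
    [[4, -30, 0], 0, 1],
    [[4, -30, 0], 0, 1]
  ]
}}

```text
clock: 5.6
position: [0.5236, -0.1217, 0.1698]
tool_rot: [-3.141, -0.001, 2.734]
force: [-0.0, 1.2, -1.4]
grip_width: 0.0642
finger_force: 44.6
```

Request:
{"api": "arm_command", "payload": {
  "commands": [
    [[4, -30, 0], 0, 1],
    [[4, -30, 0], 0, 1],
    [[4, -30, 0], 0, 1],
    [[3, -25, 0], 0, 1],
    [[1, -15, 0], 0, 1],
    [[0, 0, 0], 0, 1],
    [[0, 0, 0], 0, 1],
    [[0, 0, 0], 0, 1]
  ]
}}

```text
clock: 6.4
position: [0.5403, -0.2487, 0.1702]
tool_rot: [3.141, -0.0, 2.736]
force: [-0.2, 0.1, -1.2]
grip_width: 0.0641
finger_force: 44.5
```

```bash
python3 - <<'E'
from h import *
f=snap('wrist','w2'); s=bot.observe(); print(s['position'],s['tool_rot'],s['force'],s['grip_width'])
p=proj(f,[.4525,-.2685,.016]); print(p, circ(f,*p,.016,R=.034,tag='c3'))
E
```

```text
[ 0.54040261 -0.24877675  0.17027079] [ 3.14117691e+00 -2.90699123e-04  2.73617731e+00] [-0.38936427 -0.5967627  -1.80202657] 0.06361878796812252
[262.04166288 111.39217389] (np.float64(34.1), [(array([264., 110.], dtype=float32), np.float32(33.4), array([ 0.4521, -0.2661,  0.016 ])), (array([261.5, 109.8], dtype=float32), np.float32(35.8), array([ 0.4509, -0.2683,  0.016 ])), (array([265.5, 107.5], dtype=float32), np.float32(32.4), array([ 0.4505, -0.2637,  0.016 ]))])
```

View pics/w2.png

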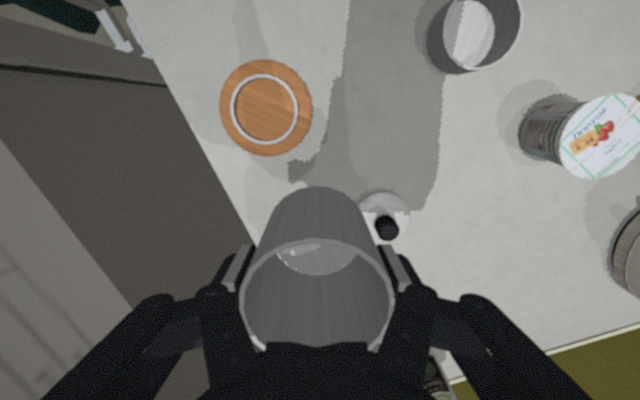

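```bash
cat >> h.py <<'E'
def disc(f,z=.008):
    h=cv2.cvtColor(f['image'],cv2.COLOR_RGB2HSV); m=cv2.inRange(h,(5,110,70),(20,255,255))
    cs,hi=cv2.findContours(m,cv2.RETR_CCOMP,cv2.CHAIN_APPROX_NONE); out=[]
    for c in sorted(cs,key=cv2.contourArea)[::-1][:3]:
        e=cv2.fitEllipse(c); out.append((np.round(e[0],1),np.round(e[1],1),onz(f,*e[0],z).round(4)))
    return out
def rimfit(f,pts,z,R=None):
    from scipy.optimize import least_squares
    P=np.array([onz(f,*p,z)[:2] for p in pts])
    s=least_squares(lambda q:np.hypot(*(P-q[:2]).T)-(R or q[2]),[*P.mean(0),.033]); return s.x.round(4),(s.fun*1000).round(1)
E
python3 - <<'E'
from h import *
f=load('w2'); a=load('top0')
for g in (f,a):
    for o in disc(g): print(o)
print(rimfit(f,[(240,296),(393,300),(316,238),(262,256),(370,256)],.214))
g=cv2.resize(f['image'][180:380,210:430,::-1],None,fx=3.5,fy=3,interpolation=cv2.INTER_CUBIC); cv2.imwrite('pics/cr2.png',cv2.convertScaleAbs(g,alpha=1.6))
E
```

```text
(array([265.3, 107.4]), array([88.8, 95.1]), array([ 0.4499, -0.2651,  0.008 ]))
(array([263.6, 108.8]), array([70.3, 74.9]), array([ 0.4505, -0.2673,  0.008 ]))
(array([264. , 108.9]), array([55.5, 60.5]), array([ 0.4508, -0.267 ,  0.008 ]))
(array([ 33.8, 150.6]), array([20.2, 74.7]), array([0.609 , 0.7958, 0.008 ]))
(array([442.4, 206.2]), array([35. , 36.2]), array([ 0.4521, -0.2675,  0.008 ]))
(array([ 99.2, 267.5]), array([ 79.3, 103.4]), array([0.3056, 0.6164, 0.008 ]))
(array([ 0.5413, -0.2479,  0.032 ]), array([-0.1,  0. , -0.1,  0.1,  0. ]))
```

View pics/cr2.png

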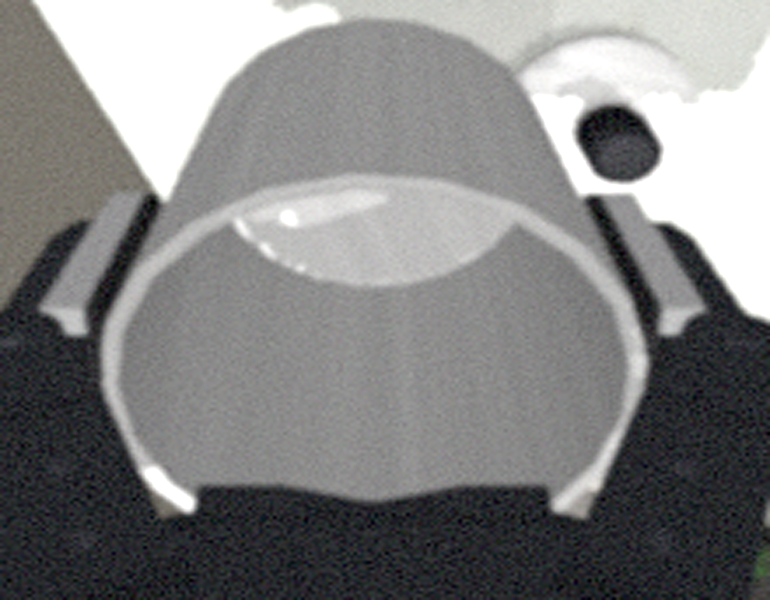

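The stand centre is about (0.451, -0.267). The held pot's rim is about 0.5 to 1 mm off the tool axis. I'll move above the stand and lower, stopping just where the foot enters.

Request:
{"api": "arm_command", "payload": {
  "commands": [
    [[-10, -2, 0], 0, 1],
    [[-20, -4, 0], 0, 1],
    [[-20, -4, 0], 0, 1],
    [[-20, -4, 0], 0, 1],
    [[-15, -3, 0], 0, 1],
    [[-5, -2, -10], 0, 1],
    [[0, 0, -20], 0, 1],
    [[0, 0, -25], 0, 1],
    [[0, 0, -25], 0, 1],
    [[0, 0, -20], 0, 1],
    [[0, 0, -10], 0, 1],
    [[0, 0, -4], 0, 1],
    [[0, 0, 0], 0, 1],
    [[0, 0, -2], 0, 1],
    [[0, 0, -2], 0, 1],
    [[0, 0, -2], 0, 1],
    [[0, 0, 0], 0, 1],
    [[0, 0, 0], 0, 1]
  ]
}}

```text
clock: 8.25
position: [0.4504, -0.269, 0.0504]
tool_rot: [3.142, 0.0, 2.735]
force: [0.3, 0.4, -1.1]
grip_width: 0.0641
finger_force: 44.5
```

Request:
{"api": "arm_command", "payload": {
  "commands": [
    [[0, 1, -1], 0, 1],
    [[0, 0, -1], 0, 1],
    [[0, 0, -1], 0, 1],
    [[0, 0, -1], 0, 1],
    [[0, 0, 0], 0, 1],
    [[0, 0, 0], 0, 1]
  ]
}}

```text
clock: 8.85
position: [0.4504, -0.268, 0.0464]
tool_rot: [3.142, 0.0, 2.735]
force: [-0.3, 0.7, 2.1]
grip_width: 0.0639
finger_force: 44.6
```

Request:
{"api": "arm_command", "payload": {
  "commands": [
    [[0, 0, -1], 0, 1],
    [[0, 0, 0], 0, 1],
    [[0, 0, 0], 0, -1],
    [[0, 0, 0], 0, -1],
    [[0, 0, 0], 0, -1],
    [[0, 0, 0], 0, -1],
    [[0, 0, 5], 0, -1],
    [[0, 0, 20], 0, -1],
    [[0, 0, 30], 0, -1],
    [[0, 0, 30], 0, -1],
    [[0, 0, 30], 0, -1],
    [[0, 0, 10], 0, -1],
    [[10, 10, 0], 0, -1],
    [[20, 5, 0], 0, -1],
    [[20, 5, 0], 0, -1],
    [[20, 0, 0], 0, -1],
    [[10, 0, 0], 0, -1],
    [[0, 0, 0], 0, -1],
    [[0, 0, 0], 0, -1]
  ]
}}

```text
clock: 10.75
position: [0.5295, -0.2479, 0.1696]
tool_rot: [-3.141, -0.001, 2.735]
force: [-0.2, 0.3, 0.0]
grip_width: 0.0855
finger_force: 0.0
```

```bash
python3 - <<'E'
from h import *
f=snap('wrist','w3'); b=snap('side','s3'); a=snap('top','t3'); s=bot.observe(); print(s['position'],s['tool_rot'],s['force'])
p=proj(f,[.4504,-.268,.09]); print(p, circ(f,*p,.09,win=60,tag='c3'))
cv2.imwrite('pics/v3.png',np.hstack([f['image'][0:300,100:500,::-1],cv2.resize(b['image'][100:200,250:380,::-1],(390,300),interpolation=cv2.INTER_CUBIC)]))
E
```

```text
[ 0.52954677 -0.24822891  0.17026216] [-3.14144074e+00 -3.69270751e-04  2.73401555e+00] [ 0.52536244 -0.33379966 -0.95039422]
[249.1320011 125.4193509] (np.float64(43.5), [(array([254.2, 123. ], dtype=float32), np.float32(43.0), array([ 0.4504, -0.2636,  0.09  ])), (array([253.2, 125.8], dtype=float32), np.float32(40.4), array([ 0.4519, -0.2652,  0.09  ])), (array([251.2, 125. ], dtype=float32), np.float32(41.7), array([ 0.4508, -0.2664,  0.09  ]))])
```

View pics/v3.png

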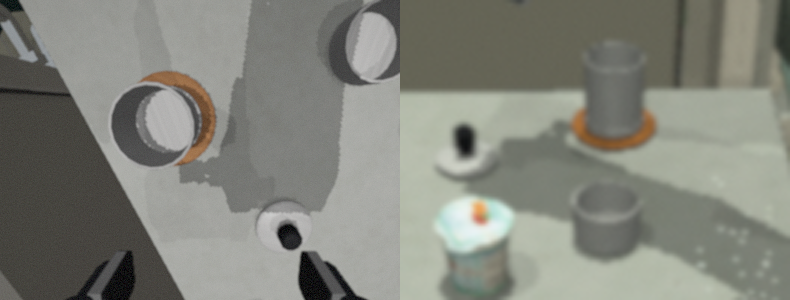

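The deep pot stands upright in the collar: its rim is centred at wrist pixel (252,125), and it looks level in the side view. Next, the middle pot.

Request:
{"api": "arm_command", "payload": {
  "commands": [
    [[-3, 15, 0], 0, -1],
    [[-7, 28, 0], 0, -1],
    [[-7, 30, 0], 0, -1],
    [[-7, 30, 0], 0, -1],
    [[-7, 30, 0], 0, -1],
    [[-7, 30, 0], 0, -1],
    [[-7, 30, 0], 0, -1],
    [[-7, 30, 0], 0, -1],
    [[-7, 30, 0], 0, -1],
    [[-7, 30, 0], 0, -1],
    [[-7, 30, 0], 0, -1],
    [[-7, 30, 0], 0, -1],
    [[-7, 28, 0], 0, -1],
    [[-3, 15, 0], 0, -1],
    [[0, 0, 0], 0, -1],
    [[0, 0, 0], 0, -1]
  ]
}}

```text
clock: 12.5
position: [0.4399, 0.1378, 0.1704]
tool_rot: [-3.142, 0.0, 2.735]
force: [0.5, -0.2, 1.2]
grip_width: 0.0854
finger_force: 0.0
```

```bash
python3 - <<'E'
from h import *
f=snap('wrist','w4'); s=bot.observe(); print(s['position'],s['tool_rot'])
p=proj(f,[.4365,.1335,.062]); print(p, circ(f,*p,.062,win=60,tag='c4'))
u,v=p.astype(int); im=cv2.resize(f['image'][max(v-60,0):v+60,u-60:u+60,::-1],None,fx=4,fy=4,interpolation=cv2.INTER_CUBIC); print(u-60,v-60)
cv2.imwrite('pics/v4.png',np.hstack([im,cv2.imread('pics/c4.png')])[:, :800])
E
```

```text
[0.44010027 0.13733584 0.17040472] [-3.14142746e+00  1.86923695e-04  2.73425446e+00]
[309.26896345 193.41080176] (np.float64(35.7), [(array([313. , 188.2], dtype=float32), np.float32(33.6), array([0.4333, 0.1386, 0.062 ])), (array([314. , 185.2], dtype=float32), np.float32(36.7), array([0.431 , 0.1406, 0.062 ])), (array([312.2, 190.2], dtype=float32), np.float32(31.7), array([0.4348, 0.1372, 0.062 ]))])
249 133
```

View pics/v4.png

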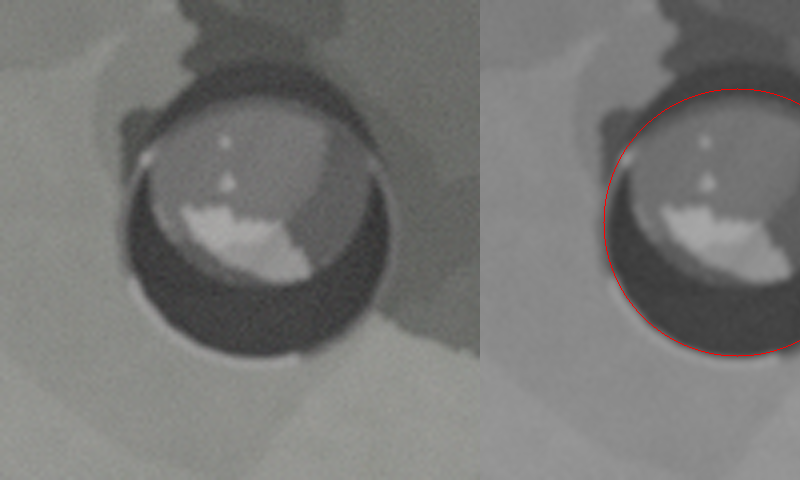

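The middle pot's rim is centred at about wrist pixel (313.4,190.3), which is (0.4345, 0.1378).

Request:
{"api": "arm_command", "payload": {
  "commands": [
    [[-3, 0, -8], 0, -1],
    [[-2, 0, -20], 0, -1],
    [[0, 0, -20], 0, -1],
    [[0, 0, -20], 0, -1],
    [[0, 0, -20], 0, -1],
    [[0, 0, -20], 0, -1],
    [[0, 0, -20], 0, -1],
    [[0, 0, -20], 0, -1],
    [[0, 0, 0], 0, -1],
    [[0, 0, 0], 0, -1],
    [[0, 0, 0], 0, 1],
    [[0, 0, 0], 0, 1],
    [[0, 0, 0], 0, 1],
    [[0, 0, 0], 0, 1],
    [[0, 0, 0], 0, 1],
    [[0, 0, 0], 0, 1],
    [[0, 0, 0], 0, 1],
    [[0, 0, 0], 0, 1]
  ],
  "newtons": 40
}}

```text
clock: 14.35
position: [0.4358, 0.138, 0.0234]
tool_rot: [3.141, 0.001, 2.735]
force: [-2.8, -2.2, 11.0]
grip_width: 0.0646
finger_force: 41.4
```

Request:
{"api": "arm_command", "payload": {
  "commands": [
    [[0, 0, 5], 0, 1],
    [[0, 0, 15], 0, 1],
    [[0, 0, 25], 0, 1],
    [[0, 0, 30], 0, 1],
    [[0, 0, 30], 0, 1],
    [[0, 0, 25], 0, 1],
    [[0, -10, 5], 0, 1],
    [[1, -20, 0], 0, 1],
    [[1, -30, 0], 0, 1],
    [[1, -30, 0], 0, 1],
    [[1, -30, 0], 0, 1],
    [[1, -30, 0], 0, 1],
    [[1, -30, 0], 0, 1],
    [[1, -30, 0], 0, 1],
    [[1, -30, 0], 0, 1],
    [[1, -30, 0], 0, 1],
    [[1, -30, 0], 0, 1],
    [[1, -30, 0], 0, 1],
    [[1, -30, 0], 0, 1],
    [[2, -20, 0], 0, 1]
  ]
}}

```text
clock: 16.35
position: [0.4482, -0.2445, 0.1569]
tool_rot: [-3.141, -0.0, 2.733]
force: [0.7, 0.7, -2.2]
grip_width: 0.0646
finger_force: 45.0
```

Request:
{"api": "arm_command", "payload": {
  "commands": [
    [[1, -15, 0], 0, 1],
    [[1, -10, 0], 0, 1],
    [[0, 0, 0], 0, 1],
    [[0, 0, 0], 0, 1],
    [[0, 0, 0], 0, 1]
  ]
}}

```text
clock: 16.85
position: [0.4514, -0.266, 0.1572]
tool_rot: [3.141, -0.0, 2.736]
force: [0.4, -0.1, -2.2]
grip_width: 0.0643
finger_force: 45.0
```

```bash
python3 - <<'E'
from h import *
f=snap('wrist','w5'); s=bot.observe(); print(s['position'],s['force'],s['grip_width'])
cv2.imwrite('pics/v5.png',cv2.convertScaleAbs(cv2.resize(f['image'][150:370,210:430,::-1],(770,550),interpolation=cv2.INTER_CUBIC),alpha=1.6))
E
```

```text
[ 0.45148371 -0.26610105  0.157345  ] [-0.41077923 -0.25112887 -2.99926374] 0.06450409945970444
```

View pics/v5.png

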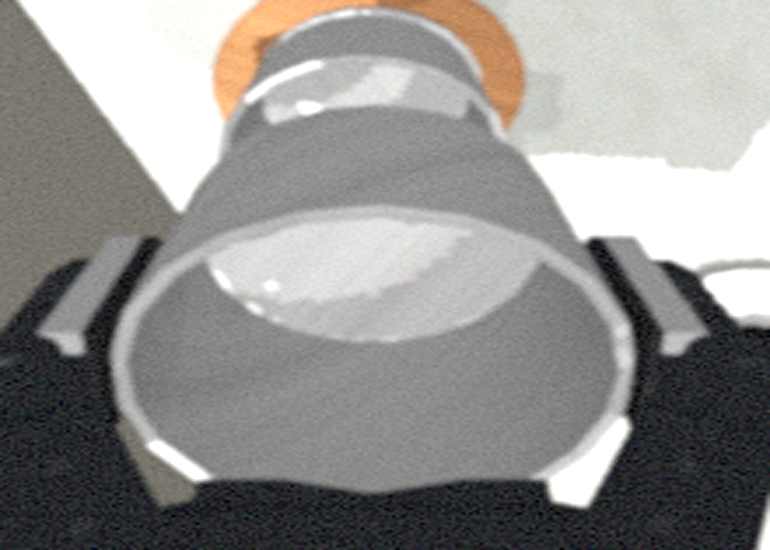

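```bash
python3 - <<'E'
from h import *
f=load('w5'); P=lambda L:[(x/3.5+210,y/2.5+150) for x,y in L]
print(rimfit(f,P([(110,355),(635,355),(372,207),(190,252),(550,250)]),.196,.033))
print(rimfit(f,P([(372,56),(245,103),(490,103),(320,66),(425,66)]),.09,.033))
E
```

```text
(array([ 0.4538, -0.2657,  0.033 ]), array([-0.3, -0.2,  0.2, -0. , -0.1]))
(array([ 0.4541, -0.2667,  0.033 ]), array([ 0.7,  0.1, -0.2, -0.7, -0. ]))
```

Both rims in this view agree to about 1 mm, so I shift y by -1 mm and lower.

Request:
{"api": "arm_command", "payload": {
  "commands": [
    [[0, -1, -6], 0, 1],
    [[0, 0, -12], 0, 1],
    [[0, 0, -12], 0, 1],
    [[0, 0, -6], 0, 1],
    [[0, 0, -3], 0, 1],
    [[0, 0, -2], 0, 1],
    [[0, 0, -2], 0, 1],
    [[0, 0, -2], 0, 1],
    [[0, 0, -2], 0, 1],
    [[0, 0, 0], 0, 1],
    [[0, 0, 0], 0, 1]
  ]
}}

```text
clock: 18.0
position: [0.4514, -0.2681, 0.1104]
tool_rot: [-3.142, 0.0, 2.735]
force: [0.6, -0.5, -2.5]
grip_width: 0.0643
finger_force: 45.0
```

Request:
{"api": "arm_command", "payload": {
  "commands": [
    [[0, 0, -1], 0, 1],
    [[0, 0, -1], 0, 1],
    [[0, 0, -1], 0, 1],
    [[0, 0, -1], 0, 1],
    [[0, 0, 0], 0, 1],
    [[0, 0, 0], 0, 1]
  ]
}}

```text
clock: 18.6
position: [0.4517, -0.2682, 0.1074]
tool_rot: [3.142, 0.001, 2.735]
force: [-5.3, 3.2, 22.6]
grip_width: 0.0646
finger_force: 47.3
```

Request:
{"api": "arm_command", "payload": {
  "commands": [
    [[0, 0, 0.5], 0, 1],
    [[0, 0, 0], 0, 1],
    [[0, 0, 0], 0, -1],
    [[0, 0, 0], 0, -1],
    [[0, 0, 0], 0, -1],
    [[0, 0, 0], 0, -1],
    [[0, 0, 5], 0, -1],
    [[0, 0, 20], 0, -1],
    [[0, 0, 30], 0, -1],
    [[0, 0, 30], 0, -1],
    [[1, 8, 10], 0, -1],
    [[2, 25, 0], 0, -1],
    [[2, 30, 0], 0, -1],
    [[2, 30, 0], 0, -1],
    [[2, 30, 0], 0, -1],
    [[2, 30, -5], 0, -1],
    [[2, 30, -15], 0, -1],
    [[3, 20, -14], 0, -1],
    [[0, 0, 0], 0, -1],
    [[0, 0, 0], 0, -1]
  ]
}}

```text
clock: 20.6
position: [0.4671, -0.0649, 0.1677]
tool_rot: [-3.141, -0.001, 2.736]
force: [-0.1, -0.5, 0.3]
grip_width: 0.0853
finger_force: 0.0
```

```bash
python3 - <<'E'
from h import *
f=snap('wrist','w6'); b=snap('side','s6'); s=bot.observe(); print(s['position'],s['tool_rot'],s['force'])
p=proj(f,[.466,-.067,.046]); print(p, circ(f,*p,.046,win=60,tag='c6'))
u,v=p.astype(int); print(u-60,v-60)
im=cv2.resize(f['image'][max(v-60,0):v+60,u-60:u+60,::-1],(480,480),interpolation=cv2.INTER_CUBIC)
cv2.imwrite('pics/v6.png',np.hstack([im,cv2.resize(b['image'][60:160,270:370,::-1],(300,480),interpolation=cv2.INTER_CUBIC)]))
E
```

```text
[ 0.46734658 -0.06584101  0.16817187] [-3.14142932e+00  4.82245605e-04  2.73372152e+00] [-0.36400608 -0.51111608  0.16457105]
[312.68949875 190.506365  ] (np.float64(34.1), [(array([313., 187.], dtype=float32), np.float32(31.4), array([ 0.4629, -0.0653,  0.046 ])), (array([310.8, 186.8], dtype=float32), np.float32(30.2), array([ 0.4618, -0.0672,  0.046 ])), (array([314.2, 185.5], dtype=float32), np.float32(33.2), array([ 0.462 , -0.0636,  0.046 ]))])
252 130
```

View pics/v6.png

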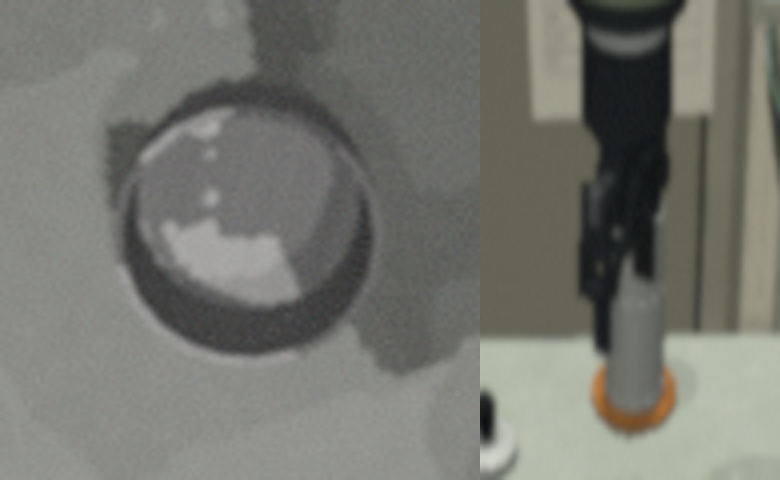

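The shallow pot's rim is at wrist pixel (313.6,187.4), which is about (0.464, -0.0655). In the side view the stack is upright on the stand.

Request:
{"api": "arm_command", "payload": {
  "commands": [
    [[-2, 0, -14], 0, -1],
    [[-1, 0, -20], 0, -1],
    [[0, 0, -20], 0, -1],
    [[0, 0, -20], 0, -1],
    [[0, 0, -20], 0, -1],
    [[0, 0, -20], 0, -1],
    [[0, 0, -20], 0, -1],
    [[0, 0, -19], 0, -1],
    [[0, 0, 0], 0, -1],
    [[0, 0, 0], 0, -1],
    [[0, 0, 0], 0, 1],
    [[0, 0, 0], 0, 1],
    [[0, 0, 0], 0, 1],
    [[0, 0, 0], 0, 1],
    [[0, 0, 0], 0, 1],
    [[0, 0, 0], 0, 1],
    [[0, 0, 0], 0, 1],
    [[0, 0, 0], 0, 1]
  ],
  "newtons": 40
}}

```text
clock: 22.5
position: [0.4649, -0.0653, 0.0162]
tool_rot: [3.141, 0.002, 2.734]
force: [-2.6, -0.6, 15.3]
grip_width: 0.0659
finger_force: 40.1
```

Request:
{"api": "arm_command", "payload": {
  "commands": [
    [[0, 0, 5], 0, 1],
    [[0, 0, 15], 0, 1],
    [[0, 0, 25], 0, 1],
    [[0, 0, 30], 0, 1],
    [[0, 0, 30], 0, 1],
    [[0, 0, 30], 0, 1],
    [[0, 0, 30], 0, 1],
    [[0, 0, 15], 0, 1],
    [[0, -10, 0], 0, 1],
    [[-1, -20, 0], 0, 1],
    [[-2, -30, 0], 0, 1],
    [[-2, -30, 0], 0, 1],
    [[-2, -30, 0], 0, 1],
    [[-2, -30, 0], 0, 1],
    [[-2, -25, 0], 0, 1],
    [[-2, -18, 0], 0, 1],
    [[0, -9, 0], 0, 1],
    [[0, 0, 0], 0, 1],
    [[0, 0, 0], 0, 1],
    [[0, 0, 0], 0, 1]
  ]
}}

```text
clock: 24.5
position: [0.4515, -0.266, 0.1947]
tool_rot: [3.141, -0.0, 2.736]
force: [0.1, -0.8, -1.0]
grip_width: 0.0656
finger_force: 44.8
```

```bash
python3 - <<'E'
from h import *
f=snap('wrist','w7'); s=bot.observe(); print(s['position'],s['force'],s['grip_width'])
cv2.imwrite('pics/v7.png',cv2.convertScaleAbs(cv2.resize(f['image'][150:370,210:430,::-1],(770,550),interpolation=cv2.INTER_CUBIC),alpha=1.6))
E
```

```text
[ 0.45154929 -0.26607448  0.19476865] [-0.43219075  0.29055006 -1.45400836] 0.0657469862693832
```

View pics/v7.png

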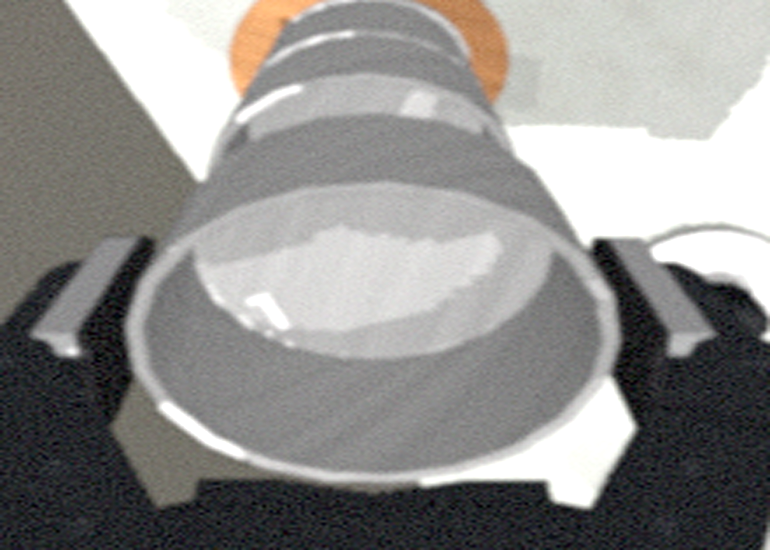

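```bash
python3 - <<'E'
from h import *
f=load('w7'); P=lambda L:[(x/3.5+210,y/2.5+150) for x,y in L]
print(rimfit(f,P([(127,328),(620,328),(372,183),(372,482)]),.2246,.033))
print(rimfit(f,P([(370,75),(240,115),(495,115),(295,88),(440,88)]),.146,.033))
E
```

```text
(array([ 0.453 , -0.2652,  0.033 ]), array([-0.3, -0.3, -0.5, -0.5]))
(array([ 0.4545, -0.267 ,  0.033 ]), array([ 0. ,  0.4,  0.4, -0.3, -0.3]))
```

Request:
{"api": "arm_command", "payload": {
  "commands": [
    [[1, -2, -4], 0, 1],
    [[0, 0, -10], 0, 1],
    [[0, 0, -9], 0, 1],
    [[0, 0, -4], 0, 1],
    [[0, 0, -2], 0, 1],
    [[0, 0, -2], 0, 1],
    [[0, 0, -2], 0, 1],
    [[0, 0, -2], 0, 1],
    [[0, 0, 0], 0, 1],
    [[0, 0, 0], 0, 1]
  ]
}}

```text
clock: 25.55
position: [0.4524, -0.269, 0.1599]
tool_rot: [3.142, 0.0, 2.735]
force: [-0.3, 0.6, 0.0]
grip_width: 0.0657
finger_force: 44.8
```

Request:
{"api": "arm_command", "payload": {
  "commands": [
    [[0, 0, -1], 0, 1],
    [[0, 0, -1], 0, 1],
    [[0, 0, -1], 0, 1],
    [[0, 0, -0.5], 0, 1],
    [[0, 0, 0], 0, 1],
    [[0, 0, 0], 0, 1]
  ]
}}

```text
clock: 26.15
position: [0.4523, -0.269, 0.1563]
tool_rot: [-3.142, 0.0, 2.735]
force: [0.1, 0.3, 1.2]
grip_width: 0.0657
finger_force: 44.9
```

Request:
{"api": "arm_command", "payload": {
  "commands": [
    [[0, 0, -0.5], 0, 1],
    [[0, 0, -0.5], 0, 1],
    [[0, 0, 0], 0, 1]
  ]
}}

```text
clock: 26.45
position: [0.4529, -0.2693, 0.1562]
tool_rot: [3.142, 0.002, 2.735]
force: [-3.1, 1.9, 16.6]
grip_width: 0.0659
finger_force: 46.4
```

Request:
{"api": "arm_command", "payload": {
  "commands": [
    [[0, 0, 0.5], 0, 1],
    [[0, 0, 0], 0, 1],
    [[0, 0, 0], 0, -1],
    [[0, 0, 0], 0, -1],
    [[0, 0, 0], 0, -1],
    [[0, 0, 0], 0, -1],
    [[0, 0, 5], 0, -1],
    [[0, 0, 20], 0, -1],
    [[0, 0, 30], 0, -1],
    [[0, 0, 25], 0, -1],
    [[10, 5, 5], 0, -1],
    [[25, 11, 0], 0, -1],
    [[30, 14, 0], 0, -1],
    [[30, 14, 0], 0, -1],
    [[30, 14, -10], 0, -1],
    [[20, 10, -25], 0, -1],
    [[10, 4, -25], 0, -1],
    [[0, 0, -10], 0, -1],
    [[0, 0, 0], 0, -1],
    [[0, 0, 0], 0, -1]
  ]
}}

```text
clock: 28.45
position: [0.607, -0.1978, 0.1717]
tool_rot: [-3.141, 0.001, 2.734]
force: [-0.5, -0.4, -0.5]
grip_width: 0.0854
finger_force: 0.0
```

```bash
python3 - <<'E'
from h import *
f=snap('wrist','w8'); b=snap('side','s8'); s=bot.observe(); print(s['position'],s['tool_rot'],s['force'])
p=proj(f,[.608,-.197,.042]); print(p)
g=cv2.cvtColor(f['image'],cv2.COLOR_RGB2GRAY); u,v=p.astype(int)
m=(g<55).astype(np.uint8)[v-40:v+40,u-40:u+40]; n,l,st,c=cv2.connectedComponentsWithStats(m)
for i in range(1,n):
    if st[i,4]>100: print(st[i],c[i]+[u-40,v-40])
cv2.imwrite('pics/v8.png',np.hstack([cv2.resize(f['image'][v-60:v+60,u-60:u+60,::-1],(480,480),interpolation=cv2.INTER_CUBIC),cv2.resize(b['image'][60:160,270:370,::-1],(300,480),interpolation=cv2.INTER_CUBIC)])); print(u-60,v-60)
E
```

```text
[ 0.60739423 -0.19775282  0.17226966] [3.14145286e+00 1.82098519e-03 2.73384126e+00] [-0.12171544  0.31724253  0.22415976]
[316.24949178 188.81148337]
[ 32  30  21  25 428] [317.9088785  189.93457944]
256 128
```

View pics/v8.png

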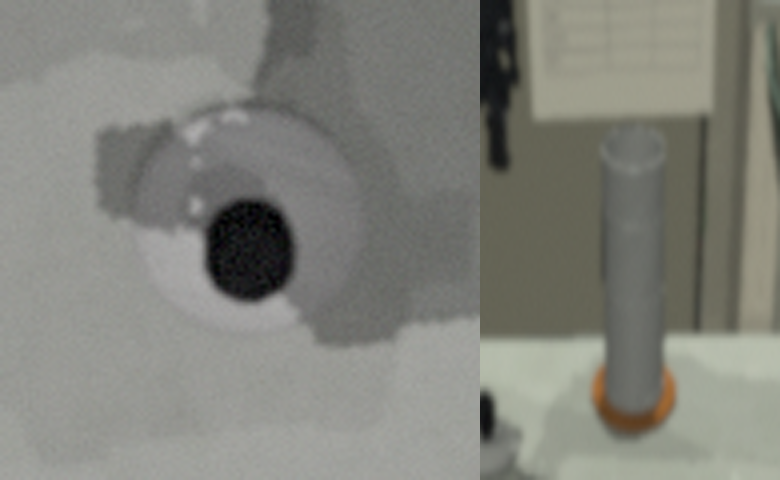

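```bash
python3 - <<'E'
from h import *
f=load('w8'); print(onz(f,317.9,189.9,.036),onz(f,317.6,182.4,.009)); t=load('top0')
g=cv2.cvtColor(t['image'],cv2.COLOR_RGB2GRAY); m=(g[135:160,402:428]<60).astype(np.uint8)
n,l,st,c=cv2.connectedComponentsWithStats(m); i=1+np.argmax(st[1:,4]); print(st[i],onz(t,*(c[i]+[402,135]),.036))
E
```

```text
[ 0.61136891 -0.19662501  0.036     ] [ 0.61079941 -0.19658773  0.009     ]
[10  4 10 10 65] [ 0.61213232 -0.19746592  0.036     ]
```

The stack of three is straight in the side view, and the knob is at wrist pixel (318,190), which is (0.6115, -0.197). I'll grip it.

Request:
{"api": "arm_command", "payload": {
  "commands": [
    [[3, 1, -14], 0, -1],
    [[1, 0, -20], 0, -1],
    [[0, 0, -20], 0, -1],
    [[0, 0, -20], 0, -1],
    [[0, 0, -20], 0, -1],
    [[0, 0, -20], 0, -1],
    [[0, 0, -20], 0, -1],
    [[0, 0, -20], 0, -1],
    [[0, 0, 0], 0, -1],
    [[0, 0, 0], 0, 0],
    [[0, 0, 0], 0, 1],
    [[0, 0, 0], 0, 1],
    [[0, 0, 0], 0, 1],
    [[0, 0, 0], 0, 1],
    [[0, 0, 0], 0, 1],
    [[0, 0, 0], 0, 1],
    [[0, 0, 0], 0, 1],
    [[0, 0, 0], 0, 1]
  ],
  "newtons": 40
}}

```text
clock: 30.35
position: [0.6117, -0.1961, 0.0176]
tool_rot: [3.141, 0.001, 2.735]
force: [-2.7, 1.2, 9.1]
grip_width: 0.022
finger_force: 38.9
```

Request:
{"api": "arm_command", "payload": {
  "commands": [
    [[0, 0, 5], 0, 1],
    [[0, 0, 15], 0, 1],
    [[0, 0, 25], 0, 1],
    [[0, 0, 30], 0, 1],
    [[0, 0, 30], 0, 1],
    [[0, 0, 30], 0, 1],
    [[0, 0, 30], 0, 1],
    [[0, 0, 25], 0, 1],
    [[0, 0, 15], 0, 1],
    [[-10, -4, 0], 0, 1],
    [[-20, -9, 0], 0, 1],
    [[-30, -14, 0], 0, 1],
    [[-30, -14, 0], 0, 1],
    [[-30, -14, 0], 0, 1],
    [[-20, -9, 0], 0, 1],
    [[-15, -6, 0], 0, 1],
    [[-5, -2, 0], 0, 1],
    [[0, 0, 0], 0, 1],
    [[0, 0, 0], 0, 1],
    [[0, 0, 0], 0, 1]
  ]
}}

```text
clock: 32.35
position: [0.4521, -0.2674, 0.2216]
tool_rot: [3.141, -0.0, 2.736]
force: [-0.6, -0.3, 0.8]
grip_width: 0.0226
finger_force: 39.3
```

```bash
python3 - <<'E'
from h import *
f=snap('wrist','w9'); s=bot.observe(); print(s['position'],s['force'],s['grip_width'])
cv2.imwrite('pics/v9.png',cv2.convertScaleAbs(cv2.resize(f['image'][150:370,210:430,::-1],(770,550),interpolation=cv2.INTER_CUBIC),alpha=1.6))
E
```

```text
[ 0.45196349 -0.26752435  0.22158143] [ 0.03255682 -0.00573502 -1.3766272 ] 0.022127922224351247
```

View pics/v9.png

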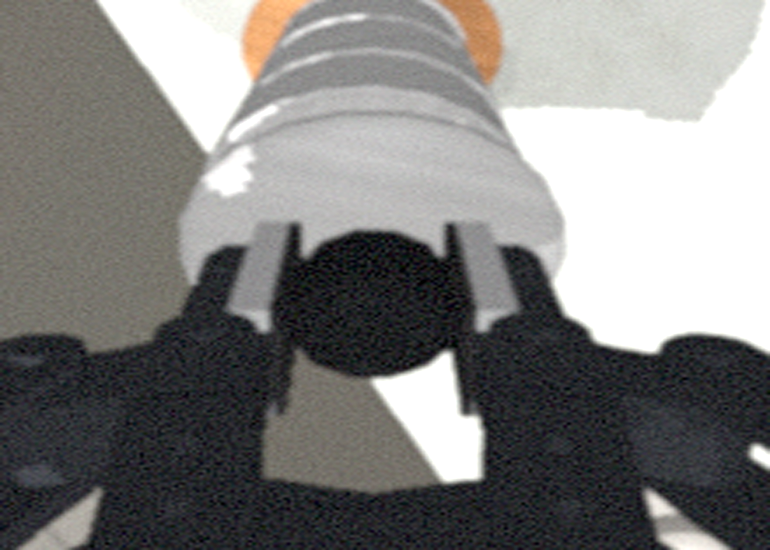

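```bash
python3 - <<'E'
from h import *
f=load('w9'); P=lambda L:[(x/3.5+210,y/2.5+150) for x,y in L]
for z in (.211,.215): print(rimfit(f,P([(180,225),(565,225),(372,113),(212,160),(530,160)]),z,.033))
print(rimfit(f,P([(368,86),(232,135),(503,135),(275,105),(455,105)]),.186,.033))
E
```

```text
(array([ 0.4537, -0.2668,  0.033 ]), array([-0. ,  0.1, -0.7,  0.7,  0.4]))
(array([ 0.4528, -0.2665,  0.033 ]), array([-0.7, -0.5, -0.3,  0.5,  0.3]))
(array([ 0.455 , -0.2685,  0.033 ]), array([ 0.5, -0.5, -0.3,  0.2, -0.2]))
```

Request:
{"api": "arm_command", "payload": {
  "commands": [
    [[1, -1.5, -4], 0, 1],
    [[0, 0, -5], 0, 1],
    [[0, 0, -4], 0, 1],
    [[0, 0, -2], 0, 1],
    [[0, 0, -2], 0, 1],
    [[0, 0, -1], 0, 1],
    [[0, 0, -1], 0, 1],
    [[0, 0, -1], 0, 1],
    [[0, 0, 0], 0, 1],
    [[0, 0, 0], 0, 1]
  ]
}}

```text
clock: 33.4
position: [0.4523, -0.2695, 0.2019]
tool_rot: [-3.142, 0.0, 2.735]
force: [-0.0, 0.4, -0.4]
grip_width: 0.0224
finger_force: 39.3
```

Request:
{"api": "arm_command", "payload": {
  "commands": [
    [[0, 0, -1], 0, 1],
    [[0, 0, -1], 0, 1],
    [[0, 0, -1], 0, 1],
    [[0, 0, -1], 0, 1],
    [[0, 0, -0.5], 0, 1],
    [[0, 0, 0], 0, 1],
    [[0, 0, 0], 0, 1]
  ]
}}

```text
clock: 34.1
position: [0.4525, -0.2696, 0.1976]
tool_rot: [3.142, 0.001, 2.735]
force: [-0.5, 0.9, 4.8]
grip_width: 0.0223
finger_force: 39.9
```

Request:
{"api": "arm_command", "payload": {
  "commands": [
    [[0, 0, 0], 0, -1],
    [[0, 0, 0], 0, -1],
    [[0, 0, 0], 0, -1],
    [[0, 0, 0], 0, -1],
    [[0, 0, 0], 0, -1],
    [[0, 0, 0], 0, -1],
    [[0, 0, 5], 0, -1],
    [[0, 0, 20], 0, -1],
    [[0, 0, 30], 0, -1],
    [[0, 0, 30], 0, -1],
    [[10, 20, 10], 0, -1],
    [[10, 30, 0], 0, -1],
    [[10, 30, 0], 0, -1],
    [[10, 30, 0], 0, -1],
    [[10, 30, 0], 0, -1],
    [[10, 30, 0], 0, -1],
    [[0, 20, 0], 0, -1],
    [[0, 0, 0], 0, -1],
    [[0, 0, 0], 0, -1]
  ]
}}

```text
clock: 36.0
position: [0.5123, -0.0797, 0.2926]
tool_rot: [-3.141, 0.0, 2.735]
force: [-0.5, -0.5, 0.0]
grip_width: 0.0855
finger_force: 0.0
```

```bash
python3 - <<'E'
from h import *
b=snap('side','s10'); t=snap('top','t10'); print(bot.observe()['position'])
# stack silhouette in the side view: expected heights of seated seams and knob, dark knob blob
print('knob exp',proj(b,[.452,-.268,.212]),'disc',proj(b,[.452,-.268,.19]))
g=cv2.cvtColor(b['image'],cv2.COLOR_RGB2GRAY); u,v=proj(b,[.452,-.268,.212]).astype(int)
m=(g[v-14:v+14,u-12:u+12]<60).astype(np.uint8); n,l,st,c=cv2.connectedComponentsWithStats(m)
for i in range(1,n): print(st[i],c[i]+[u-12,v-14])
# bystanders: top-view change since the start, pixels per box
a=load('top0')['image'].astype(int)
for k,(x,y) in dict(tin=(232,149),tub=(342,151),cheese=(286,147),glass=(193,167),purple=(247,253)).items():
    d=np.abs(t['image'][y-14:y+14,x-14:x+14].astype(int)-a[y-14:y+14,x-14:x+14]).max(2); print(k,(d>50).sum())
E
```

```text
[ 0.51218517 -0.08050812  0.29248687]
knob exp [321.61274827  82.33010757] disc [321.53242272  89.23118195]
[0 0 2 3 5] [309.4  68.8]
[10 10  5 10 43] [320.88372093  82.06976744]
tin 0
tub 126
cheese 0
glass 0
purple 0
```

```bash
python3 - <<'E'
from h import *
A=load('side0')['image'].astype(int);B=load('s10')['image'].astype(int)
for k,(x,y) in dict(tub=(275,183),cheese=(264,224)).items():
    h=[cv2.cvtColor(np.uint8(I[y-22:y+22,x-20:x+20]),cv2.COLOR_RGB2GRAY).astype(np.float32) for I in (A,B)]; print(k,(abs(h[0]-h[1])>50).sum(),cv2.phaseCorrelate(*h))
E
```

```text
tub 289 ((-0.22669892455211738, 0.6440094795224809), 0.5576749516857995)
cheese 37 ((-0.07496251167701473, 0.6657230031003216), 0.9198732540342542)
```

Request:
{"api": "arm_command", "payload": {
  "commands": [
    [[-5, 25, 0], 0, -1],
    [[-5, 30, 0], 0, -1],
    [[-5, 30, 0], 0, -1],
    [[-5, 30, 0], 0, -1],
    [[-5, 30, 0], 0, -1],
    [[-5, 30, 0], 0, -1],
    [[-5, 30, 0], 0, -1],
    [[-5, 30, 0], 0, -1],
    [[-5, 30, 0], 0, -1],
    [[-5, 30, 0], 0, -1],
    [[-5, 30, 0], 0, -1],
    [[-5, 30, 0], 0, -1],
    [[-5, 20, 0], 0, -1],
    [[0, 0, 0], 0, -1],
    [[0, 0, 0], 0, -1]
  ]
}}

```text
clock: 37.6
position: [0.4477, 0.2947, 0.2922]
tool_rot: [-3.141, 0.0, 2.734]
force: [-0.3, -0.1, 0.2]
grip_width: 0.0853
finger_force: 0.0
```

```bash
python3 - <<'E'
from h import *
a=load('top0')['image'].astype(int); t=snap('top','t11')['image'].astype(int); x,y=342,151
print((np.abs(t-a)[y-14:y+14,x-14:x+14].max(2)>50).sum())
h=[cv2.cvtColor(np.uint8(I[y-20:y+20,x-20:x+20]),cv2.COLOR_RGB2GRAY).astype(np.float32) for I in (a,t)]; print(cv2.phaseCorrelate(*h))
E
```

```text
0
((0.04088109610782453, 0.01872547950132386), 0.9990083543583751)
```

The tub has not moved, so the earlier difference was the arm in front of it. Handing in.

```bash
python3 -c "
from workcell import ticket; print(ticket.job_done())"
```

```text
the job is handed in; nothing more can be done
None
```

The lunch carrier is stacked on its stand and let go — deep, middle and shallow pots, then the lid. Each piece met contact at its fully seated height, the tin, tub, cheese packet and glass look unmoved in the top view, and the job was handed in at about 38 s.

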